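# Sort returned specimen canisters by weight

### The job

Three sealed specimen canisters that look exactly alike have run down the lanes of the rack and sit caught under its sprung hood: back each one up its lane until it comes free, lift it out and feel its weight. Stand the heavy ones, which hold a nodule, lid up in the white card tray and the light, empty ones lid up in the blue tote; set each down on the tray or tote floor without dropping or tipping it, let go, and leave the other things on the bench where they are.

Things in the scene. Friction and masses are not known exactly. Their poses are not given: they have to be found in the camera images.
- canister_1: sealed specimen canister 1 of three exactly alike outside: ochre box with a black lid, 54 x 40 x 42 mm, stiff plastic that bears a firm grip. Origin at the centre of its underside; x along its 54 mm length, pointing up the lane; y across its 40 mm width; z out of the lid. Holds either a pyrite nodule (about 375 g in all) or only a paper insert (about 87 g in all)
- canister_2: sealed specimen canister 2 of three exactly alike outside: ochre box with a black lid, 54 x 40 x 42 mm, stiff plastic that bears a firm grip. Origin at the centre of its underside; x along its 54 mm length, pointing up the lane; y across its 40 mm width; z out of the lid. Holds either a pyrite nodule (about 375 g in all) or only a paper insert (about 87 g in all)
- canister_3: sealed specimen canister 3 of three exactly alike outside: ochre box with a black lid, 54 x 40 x 42 mm, stiff plastic that bears a firm grip. Origin at the centre of its underside; x along its 54 mm length, pointing up the lane; y across its 40 mm width; z out of the lid. Holds either a pyrite nodule (about 375 g in all) or only a paper insert (about 87 g in all)
- rack: fixed aluminium rack, 190 mm deep, 210 mm wide: three lanes 74 mm apart slope down to the robot at 0.26 rad, a canister against the stop at the foot of each, on slippery runners (it slides back down if let go). Origin on the bench under the middle; x uphill, level, y across. Rails beside the canisters stand 10 mm over the lane floor; canisters are 34 mm apart, 120 mm of lane free behind
- rack_hood (a point): middle of the rear edge, underside, of a fixed steel hood 4 mm above the lids; it covers the front 15 mm of each canister. In it, over each lane, a sprung plunger (red knob, 75 mm over the lane floor) presses the lid with about 6 N: no canister lifts until backed up its lane 20 mm or more, against 5 to 10 N (less after 14 mm). x uphill along the lanes, z square to them
- card_tray: white open card tray, fixed, 126 x 200 x 36 mm, walls 2 mm, floor 2 mm thick; for the canisters that hold a nodule. Origin at the centre of its underside; y along its 200 mm length, x along its 126 mm width, z up
- blue_tote: blue open plastic tote, fixed, 170 x 112 x 32 mm, walls 3 mm, floor 3 mm thick; for empty canisters. Origin at the centre of its underside; x along its 170 mm length, y along its 112 mm width, z up
- amber_jar: jar with a dark cap, 52 mm across, 66 mm high; a bystander, to be left where it is. Origin at the centre of its underside
- glue_bottle: white drip bottle, 37 mm across, 88 mm high; a bystander, to be left where it is. Origin at the centre of its underside
- card_box: closed card box, 66 x 90 x 30 mm; a bystander, to be left where it is. Origin at the centre of its underside
- cork_block: cork pinning block with pins, 36 x 50 x 38 mm; a bystander, to be left where it is. Origin at the centre of its underside

How it is judged:
By the outcome, as a careful person would: the job done as asked, in the order asked, and still so for the second after the job is handed in, with the robot touching nothing.
It also fails if it takes over 70 s, if anything falls off the work surface, if the arm or the gripper's body presses on something with over 40 N, if the wrist force passes 120 N, or if a joint passes its speed limit or range.

### The arm

A 7-joint arm with a two-finger parallel gripper is mounted at the origin on a cart in front of the work surface, level with it; the furniture and walls round the work are solid. World frame = base frame: x ahead of the robot, y to its left, z up, the work surface at z = 0. Lengths are in mm, angles in rad, forces in N, time in s.
With the tool pointing down it reaches from about 400 to 850 mm from the base axis. Payload 4.5 kg.
Tool frame: the origin (TCP) lies midway between the tips of the shut fingers; the grasp point (between the pads) lies r.hold_point_z behind it (r.hold_point_z is the distance from the TCP to the grasp point, in mm); z points along the fingers, y is the line along which they close (so a half turn about z gives the same grasp; the last joint's range is limited). The gripper opens to 85 mm and grips with 20 to 120 N. Pads are 22 mm wide; open, the fingers measure 114 mm over their backs; the gripper's body (76 mm by 85 mm) begins 54 mm behind the grasp point. The pads swing forward as they close: fully open they stand 13 mm farther back than shut.
Start: joints at [1.194, 0.689, -0.195, 1.565, 0.157, 0.902, -0.215], TCP at [249.62, -573.013, 231.317] pointing down, gripper open.
Joint ranges: [-3.01, 3.01], [-0.46, 2.08], [-1.47, 1.51], [0.13, 2.56], [-1, 4.14], [0.04, 2.09], [-2.66, 2.66]. Speed limits (rad/s): [2.57, 2.57, 3.14, 3.14, 3.14, 3.14, 3.14].

### API

Orientations are given as [roll, pitch, yaw] about the fixed x, y, z axes, in that order (R = Rz(yaw) Ry(pitch) Rx(roll)).
In Python, from workcell import r gives the robot as it stands.
- The arm moves only by the tool shift_gripper, called after "Request:" by a JSON object that holds its "api" and its "payload". Schema: {"type":"object","properties":{"motion":{"type":"string"},"grip_n":{"type":"number"},"only":{"type":"string"},"quiet":{"type":"boolean"},"lines":{"type":"string"}},"required":["motion"],"additionalProperties":false}. motion is a string of 1 to 5 rows, parted by a bar, with the numbers parted by commas; each row has 7 numbers: the finger opening in mm, then dx, dy, dz in units of 20 mm, then a rotation vector rx, ry, rz in units of 0.25 rad; each row is the pose to reach, as a shift and turn from the pose commanded when the call began, along the tool's axes at that moment; what a row does not reach only later rows make up. A row lasts 1/10 s, in which the tool goes at most 50 mm and 0.15 rad, less where a joint would pass 70% of its speed; a pose out of reach is approached as far as the arm can. The fingers move at their own pace and stop on an object; grip_n is the grip in N (left out, the last holds). Time passes only in rows, so rows that do not move let the fingers close. The tool returns the time, the measured TCP pose, the force, the opening and the grip force at its end. only (a regular expression) keeps the lines of the reply that match it, lines (a string "A,B") keeps lines A to B, and quiet returns only ok. Input that does not fit is refused with a message, and nothing moves.
- r.read_state(): the state, without advancing time (a new reading comes with each control period).
- r.get_image(name): name is "side" or "top"; returns the picture (420x560x3 uint8, red, green, blue); there is no depth.
- r.get_calibration(name): a dict with "mtx" (3x3 intrinsics, pixels), "D" ([k1, k2, p1, p2, k3] as OpenCV has them; the pictures are not rectified), "R" (3x3) and "t" (3): a world point X has camera coordinates R X + t. Camera axes: x right, y down, z forward; pixel columns grow to the right and rows downward; lengths in mm; the calibration is good to about 2 mm. A picture is of the moment at which its call begins. get_calibration takes no time and is no camera call.
- r.job_done(): hands the job in; it is judged then, once.
The state is a dict: "t": time; "joints": joint angles; "joint_velocities": joint speeds; "joint_efforts": joint torques, N m; "tool_pos": TCP position; "tcp_rot": TCP orientation; "force": force on the tool from outside, world axes, zero at the start; "wrist_torque": the same for the moment, N m; "finger_gap": finger opening in mm; "gripper_force": force on a finger pad.
Only numpy, scipy, OpenCV 4.12 (cv2) and the standard library are available. Lean on these libraries where they do the work, as an engineer would, in place of code of your own. Each camera call takes 0.05 s, during which the arm holds its last target. There are 200 camera calls.

## Working session

There is one attempt and no reset: what is moved stays moved. The work goes in short steps, Python scripts to look and compute and a tool call to move; the robot and the scene stay as the last step left them, time stands still between calls to the robot, and variables do not carry over. Pictures are saved under pics/ and viewed, at most 10 in all, crops included, and the job is handed in when it is done.

```bash
ls; mkdir -p pics
```

Run:
```python
from workcell import r
import cv2
for n in("top","side"):
    cv2.imwrite(f"pics/{n}0.png",cv2.cvtColor(r.get_image(n),cv2.COLOR_RGB2BGR))
    c=r.get_calibration(n);print(n,{k:v.tolist() if hasattr(v,'tolist') else v for k,v in c.items()})
print(r.read_state(),r.hold_point_z)
```

```text
pics
workcell.py
top {'mtx': [[422.5048560330687, 0.0, 276.5638504042623], [0.0, 422.5048560330687, 210.81633346644142], [0.0, 0.0, 1.0]], 'D': [0.016755179628845304, 0.0, 0.0, 0.0, 0.0], 'R': [[0.01666467234261463, -0.999840443598957, 0.0064324209714614515], [-0.993762994524906, -0.01727213156600409, -0.11016707395614148], [0.11026059771561462, -0.004556403736220651, -0.9938922676912159]], 't': [259.73459017774525, 545.8262793272092, 1122.005647204438]}
side {'mtx': [[380.64831362266887, 0.0, 280.0203660760106], [0.0, 380.64831362266887, 210.36455286812978], [0.0, 0.0, 1.0]], 'D': [-0.008501026180751324, 0.0, 0.0, 0.0, 0.0], 'R': [[-0.8382080570137008, -0.5450891717594311, 0.01688336423625714], [-0.2069142149882928, 0.2892324613075681, -0.934628851984436], [0.5045728498374593, -0.7869068421081262, -0.3552236774911284]], 't': [611.781692202432, 113.60582297357307, 820.0237223882185]}
{'t': 0.1, 'joints': array([ 1.19379465,  0.68994879, -0.19452691,  1.56623763,  0.15728694,
        0.90248957, -0.21507618]), 'joint_velocities': array([ 4.24984401e-04,  1.47869416e-05, -1.19202922e-03, -2.00340497e-03,
        2.05136715e-03,  7.88999077e-04, -4.76782841e-04]), 'joint_efforts': array([-4.74216082e-03, -5.40604949e+01, -1.27118234e+00, -1.58984327e+01,
        9.48209432e-03,  4.52559994e-03, -1.67360747e-05]), 'tool_pos': array([ 249.32345803, -572.4798913 ,  230.53467213]), 'tcp_rot': array([-3.13990228e+00,  1.02533794e-04,  4.10898774e-01]), 'force': array([-0.09901576, -0.33395173,  0.11980578]), 'wrist_torque': array([-0.0517764 , -0.03026308,  0.03213911]), 'gripper_force': 0.0, 'finger_gap': 85.31079071375052} 18.700000000000003
```
View pics/top0.png

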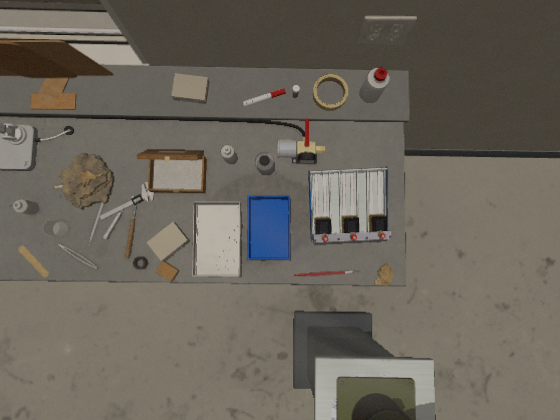

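View pics/side0.png

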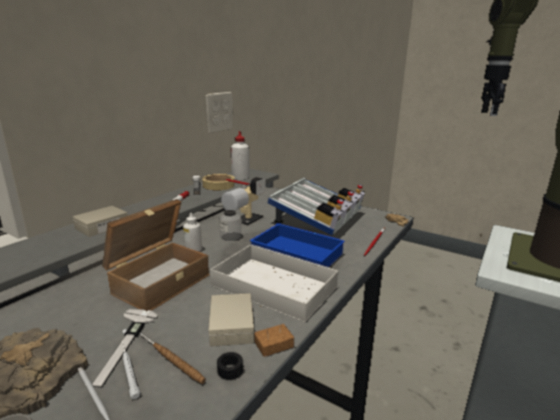

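The top view shows the rack at about (350,205) with its stops and red knobs at (325,238), (353,237) and (382,236). The tote is at (270,228) and the tray at (217,240). The side view shows the rack at (320,205). Next I'll zoom in and write the helpers.

Create h.py:
```python
import numpy as np, cv2
from workcell import r
def ray(n,uv):
    c=r.get_calibration(n);p=cv2.undistortPoints(np.array([[uv]],float),np.array(c["mtx"]),np.array(c["D"]))[0,0]
    R=np.array(c["R"]);t=np.array(c["t"]);return -R.T@t,R.T@np.array([p[0],p[1],1.])
def onz(n,uv,z):
    o,d=ray(n,uv);return o+d*(z-o[2])/d[2]
def tri(a,b):
    (o1,d1),(o2,d2)=ray("top",a),ray("side",b)
    s=np.linalg.lstsq(np.c_[d1,-d2],o2-o1,rcond=None)[0];p,q=o1+d1*s[0],o2+d2*s[1]
    return (p+q)/2,np.linalg.norm(p-q)
def proj(n,X):
    c=r.get_calibration(n);R=np.array(c["R"]);return cv2.projectPoints(np.array(X,float).reshape(-1,1,3),cv2.Rodrigues(R)[0],np.array(c["t"],float),np.array(c["mtx"]),np.array(c["D"]))[0][:,0]
def snap(n,f):
    i=cv2.cvtColor(r.get_image(n),cv2.COLOR_RGB2BGR);cv2.imwrite(f,i);return i
```

Run:
```python
from h import *
a=cv2.imread("pics/top0.png");s=cv2.imread("pics/side0.png")
cv2.imwrite("pics/c1.png",cv2.resize(a[155:250,300:400],None,fx=6,fy=6,interpolation=cv2.INTER_CUBIC))
cv2.imwrite("pics/c2.png",cv2.resize(s[170:240,260:375],None,fx=6.5,fy=6.5,interpolation=cv2.INTER_CUBIC))
def blobs(i,m,lo):
    n,l,st,c=cv2.connectedComponentsWithStats(m.astype(np.uint8))
    return [(c[k].round(2).tolist(),int(st[k,4]),st[k,:4].tolist()) for k in range(1,n) if st[k,4]>=lo]
for n,i in(("top",a),("side",s)):
    b,g,rr=[i[...,k].astype(int) for k in range(3)]
    print(n,"red",blobs(i,(rr>110)&(rr>2*g)&(rr>2*b),6))
    print(n,"ochre",blobs(i,(rr>110)&(rr>b+60)&(g>b+30),6))
    m=((b>g+40)&(b>rr+60)).astype(np.uint8)
    for k in cv2.findContours(m,0,2)[0]:
        if cv2.contourArea(k)>300: print(n,"blue",cv2.minAreaRect(k),cv2.approxPolyDP(k,4,True)[:,0].tolist())
```

```text
top red [([380.46, 73.1], 78, [375, 68, 12, 11]), ([277.47, 91.74], 57, [270, 88, 15, 8]), ([306.5, 132.0], 108, [305, 119, 4, 27]), ([381.25, 234.83], 12, [380, 233, 5, 5]), ([353.36, 236.5], 14, [351, 234, 6, 6]), ([324.85, 237.92], 13, [323, 236, 5, 5]), ([318.92, 273.42], 84, [294, 272, 51, 4])]
top ochre [([17.11, 41.17], 47, [0, 41, 40, 2]), ([52.0, 41.0], 17, [44, 41, 17, 1]), ([337.42, 84.46], 92, [318, 74, 30, 31]), ([52.96, 96.36], 935, [31, 79, 44, 30]), ([321.92, 100.0], 53, [314, 88, 24, 19]), ([142.86, 156.64], 14, [140, 156, 7, 3]), ([161.67, 157.44], 9, [159, 157, 6, 2]), ([190.14, 157.76], 21, [185, 157, 12, 3]), ([202.38, 171.89], 37, [202, 157, 2, 32]), ([88.12, 173.38], 8, [86, 172, 5, 3]), ([380.25, 233.0], 8, [379, 232, 4, 3]), ([32.7, 260.62], 189, [19, 247, 29, 29]), ([166.34, 270.53], 213, [156, 262, 21, 19]), ([385.71, 274.57], 21, [382, 271, 7, 8])]
top blue ((268.5, 227.0), (64.0, 41.0), 90.0) [[248, 195], [248, 258], [289, 258], [289, 195]]
side red [([238.95, 136.23], 22, [236, 133, 7, 6]), ([236.28, 181.16], 32, [227, 179, 20, 5]), ([184.06, 193.06], 18
[... 167 characters left out ...]
190.0], 13, [246, 188, 4, 5]), ([335.41, 205.47], 17, [331, 204, 9, 4]), ([148.56, 211.72], 25, [145, 210, 8, 5]), ([322.63, 217.28], 116, [315, 211, 17, 14]), ([185.67, 229.83], 6, [184, 229, 4, 3]), ([157.5, 243.83], 6, [155, 243, 6, 3]), ([148.33, 247.78], 9, [145, 246, 8, 4]), ([137.36, 252.82], 11, [134, 251, 8, 5]), ([114.46, 263.23], 13, [111, 261, 9, 5]), ([273.28, 335.37], 502, [256, 325, 37, 22]), ([157.81, 346.06], 16, [155, 344, 6, 5]), ([163.69, 350.31], 13, [162, 348, 4, 5]), ([184.71, 365.88], 161, [167, 351, 36, 29])]
side blue ((296.44793701171875, 242.0900115966797), (89.4598617553711, 28.001811981201172), 14.796761512756348) [[251, 239], [317, 262], [343, 241], [279, 223]]
```

View pics/c1.png

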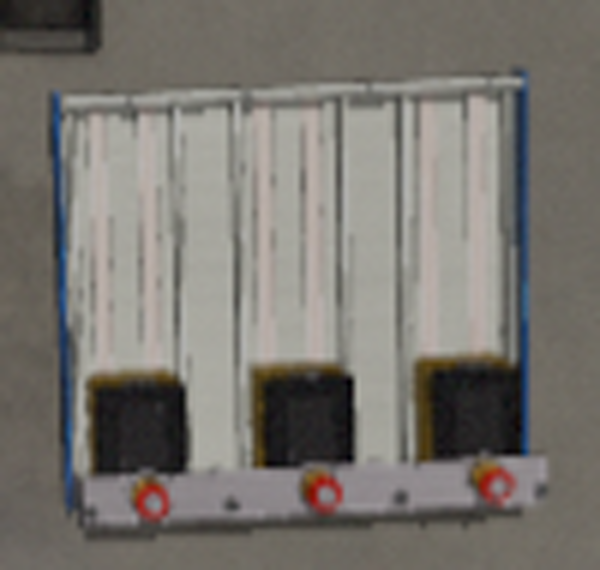

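View pics/c2.png

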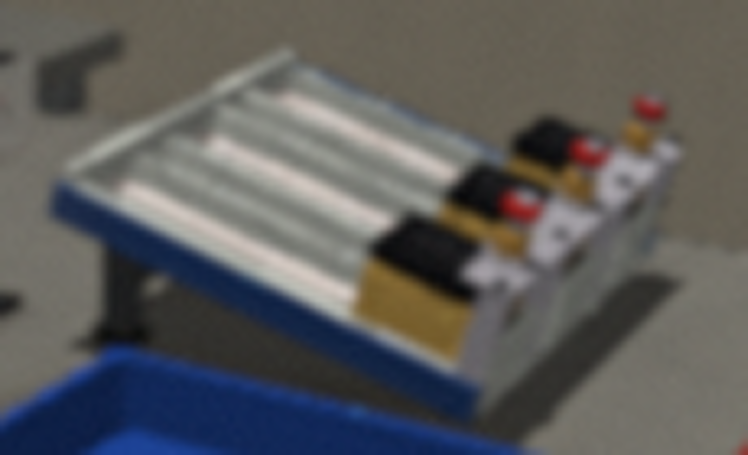

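The top crop shows three black lids in front of the hood. Their rear edges are at crop y of about 380, 373 and 363, and the red knobs are at crop (152,502), (323,494) and (495,485). The side crop shows knobs at (520,206), (588,150) and (650,107), and the nearest lid's rear corners at (372,250) and (405,213).

Run:
```python
from h import *
T=lambda u,v:((u+.5)/6-.5+300,(v+.5)/6-.5+155)
S=lambda u,v:((u+.5)/6.5-.5+260,(v+.5)/6.5-.5+170)
np.set_printoptions(precision=1,suppress=True)
for n,a,b in [("knobA",T(152,502),S(520,205)),("knobB",T(323,494),S(589,151)),("knobC",T(495,485),S(650,106)),
 ("rackRL",T(55,95),S(58,183)),("rackRR",T(523,75),S(290,52)),("lidA rl",T(95,383),S(372,250)),("lidA rr",T(185,378),S(405,213)),("rackFL top",T(72,505),S(478,385))]:
    print(n,*tri(a,b))
# lid edges from top at assumed heights
for n,e in (("A",[(95,381),(185,378)]),("B",[(262,375),(353,371)]),("C",[(428,367),(520,362)])):
    print(n,[onz("top",T(*p),95) for p in e])
a=cv2.imread("pics/top0.png");s=cv2.imread("pics/side0.png")
for z in (0,32): print("tote top cam",z,[onz("top",p,z)[:2] for p in [[248,195],[248,259],[291,259],[291,195]]])
g=cv2.cvtColor(a,cv2.COLOR_BGR2HSV)
m=((g[...,1]<60)&(g[...,2]>185)).astype(np.uint8); m[:, :185]=0;m[:,247:]=0;m[:190]=0
k=max(cv2.findContours(m,0,2)[0],key=cv2.contourArea);q=cv2.minAreaRect(k);print("tray",q,cv2.boundingRect(k));print([onz("top",p,36)[:2] for p in cv2.boxPoints(q)])
cv2.imwrite("pics/c3.png",cv2.resize(a[185:290,185:300],None,fx=5,fy=5,interpolation=cv2.INTER_CUBIC))
```

```text
knobA [466.9 144.   86.4] 1.487061391530387
knobB [471.3  70.7  87. ] 1.034234701274322
knobC [476.1  -3.4  86.2] 0.24104231235420487
rackRL [646.1 185.4  70.6] 0.2588108435630833
rackRR [658.  -20.5  74.7] 0.35023718522375935
lidA rl [517.9 165.8  64.4] 2.5828792240468834
lidA rr [522.1 127.3  67. ] 0.7913187685138892
rackFL top [466.9 172.4  24.3] 0.5636667227064123
A [array([517. , 169.3,  95. ]), array([519. , 130.9,  95. ])]
B [array([520.8,  97.9,  95. ]), array([523.2,  59. ,  95. ])]
C [array([525.5,  26.9,  95. ]), array([528.3, -12.4,  95. ])]
tote top cam 0 [array([587.8, 349.7]), array([409.5, 345.4]), array([411.5, 226.8]), array([589.9, 229.1])]
tote top cam 32 [array([583.1, 347.6]), array([409.7, 343.5]), array([411.6, 228.1]), array([585.2, 230.3])]Traceback (most recent call last):
  File "<stdin>", line 15, in <module>
ValueError: max() iterable argument is empty
```

Run:
```python
from h import *
np.set_printoptions(precision=1,suppress=True)
a=cv2.imread("pics/top0.png");g=cv2.cvtColor(a,cv2.COLOR_BGR2HSV)
m=((g[...,1]<70)&(g[...,2]>140)).astype(np.uint8); m[:, :185]=0;m[:,247:]=0;m[:190]=0
k=max(cv2.findContours(m,0,2)[0],key=cv2.contourArea);q=cv2.minAreaRect(k);print("tray",q,cv2.boundingRect(k));print([onz("top",p,36)[:2] for p in cv2.boxPoints(q)])
cv2.imwrite("pics/c3.png",cv2.resize(a[185:290,185:300],None,fx=5,fy=5,interpolation=cv2.INTER_CUBIC))
```

```text
tray ((217.5, 239.5), (42.99999237060547, 70.99998474121094), -0.0) (196, 204, 44, 72)
[array([365.2, 480.3]), array([555.4, 487.5]), array([557.4, 371.2]), array([367. , 366.1])]
```

View pics/c3.png

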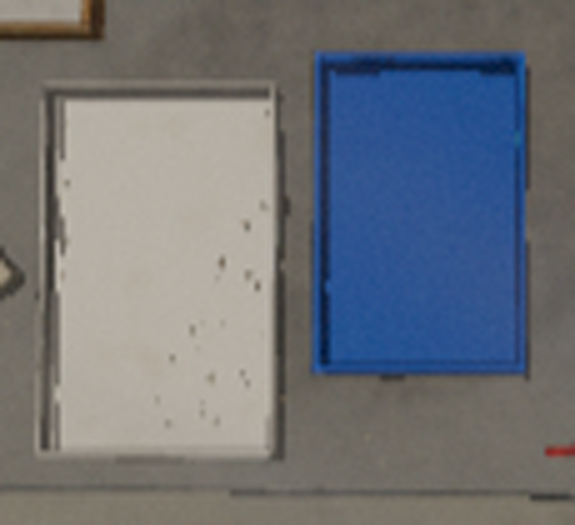

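The crop shows the tray rim with corners at about (43,84), (275,84), (280,457) and (37,457), its long side running away from the robot. The tote rim corners are at (316,54), (525,54), (526,372) and (315,372). Next I'll compute the geometry and the first move.

Add to h.py:
```python
from scipy.spatial.transform import Rotation as Ro
PSI=.06;TH=.26
EX=np.array([np.cos(TH)*np.cos(PSI),np.cos(TH)*np.sin(PSI),np.sin(TH)]);EY=np.array([-np.sin(PSI),np.cos(PSI),0]);EZ=np.cross(EX,EY)
RL=np.c_[EX,-EY,-EZ]                       # tool square to the lane
KB=np.mean([[466.9,144,86.4],[471.3,70.7,87],[476.1,-3.4,86.2]],0)
def lane(k,s,h):                            # k: A=1,B=0,C=-1; s mm ahead of lid's rear edge; h over the floor
    return KB+74*k*EY+(46-s)*EX+(h-75)*EZ
RD=Ro.from_euler("xyz",[np.pi,0,PSI]).as_matrix()
def go(p,R=RL):                             # shift in tool axes + rotvec from here
    s=r.read_state();R0=Ro.from_euler("xyz",s["tcp_rot"]).as_matrix()
    print("t",round(s["t"],2),"tool",np.round(s["tool_pos"],1),"F",np.round(s["force"],2),"gap",round(s["finger_gap"],1))
    print("  shift",np.round(R0.T@(np.array(p)-s["tool_pos"]),1),"rot",np.round(Ro.from_matrix(R0.T@R).as_rotvec(),3))
```

Run:
```python
from h import *
np.set_printoptions(precision=1,suppress=True)
T=lambda u,v:((u+.5)/5-.5+185,(v+.5)/5-.5+185)
for n,z,q in(("tray",36,[(43,84),(275,84),(280,457),(37,457)]),("tote",32,[(316,54),(525,54),(526,372),(315,372)])):
    P=np.array([onz("top",T(*p),z)[:2] for p in q]);print(n,P.tolist(),"c",P.mean(0),"sides",[np.linalg.norm(P[i]-P[i-1]) for i in range(4)],"yaw",np.arctan2(*(P[0]+P[1]-P[2]-P[3])[::-1]))
for k,n in((1,"A"),(0,"B"),(-1,"C")):
    print(n,"knob",lane(k,46,75),"lid rear corners px*crop",[((proj("top",lane(k,0,42)+y*EY)[0]-[300,155]+.5)*6-.5) for y in(20,-20)],"side",[((proj("side",lane(k,0,42)+y*EY)[0]-[260,170]+.5)*6.5-.5) for y in(20,-20)])
go(lane(-1,20,130))
```

```text
tray [[562.3346722608862, 495.3773490797478], [564.5499083622249, 369.74903007744535], [364.44745754766524, 361.78786338408696], [362.4264004179655, 490.8016363249876]] c [463.4 429.4] sides [np.float64(199.96063187146905), np.float64(125.64784839514337), np.float64(200.26075750658865), np.float64(129.02960234135335)] yaw 0.03133110250315873
tote [[581.9756292625866, 348.16731897813276], [583.9876722914942, 234.11973729855734], [411.5187224544697, 231.30141397719333], [409.64187977189994, 344.5238737152298]] c [496.8 289.5] sides [np.float64(172.37225967916797), np.float64(114.06532866787173), np.float64(172.49197547778797), np.float64(113.23801449860557)] yaw 0.01873828797269916
A knob [467.  144.3  86.5] lid rear corners px*crop [array([ 93. , 383.5]), array([184. , 379.6])] side [array([365. , 245.3]), array([408., 215.])]
B knob [471.4  70.4  86.5] lid rear corners px*crop [array([261.3, 376.3]), array([352.3, 372.4])] side [array([442.4, 190.7]), array([480.4, 163.8])]
C knob [475.9  -3.4  86.5] lid rear corners px*crop [array([429.5, 369.1]), array([520.5, 365.3])] side [array([510.9, 142.3]), array([544.7, 118.5])]
t 0.1 tool [ 249.3 -572.5  230.5] F [-0.1 -0.3  0.1] gap 85.3
  shift [ 445.3 -427.3   84.8] rot [-0.   0.3  0.3]
```

Sides measure 200x126 and 171x113, and the lid corners reproject to within about 1 mm, so the geometry holds. Heading to the lane at negative y (C).

Units first: shifts go in units of 20 mm and turns go in units of 0.25 rad. So 34 mm is 1.7, 170 mm is 8.5.

Request:
{"api": "shift_gripper", "payload": {"motion": "58,1.7,-1.65,0,0,0,0 | 58,3.4,-3.3,0,0,0,0 | 58,5.1,-4.9,0,0,0,0 | 58,6.8,-6.55,0,0,0,0 | 58,8.5,-8.2,0,0,0,0", "grip_n": 60}}

```text
t: 0.6
tool_pos: [340.2, -352.9, 231.1]
tcp_rot: [-3.141, -0.0, 0.411]
force: [1.5, 0.3, -0.6]
finger_gap: 58.2
gripper_force: 0.0
```

Request:
{"api": "shift_gripper", "payload": {"motion": "58,1.7,-1.65,0,0,0,0 | 58,3.4,-3.3,0,0,0,0 | 58,5.1,-4.9,0,0,0,0 | 58,6.8,-6.55,0,0,0,0 | 58,8.5,-8.2,0,0,0,0"}}

```text
t: 1.1
tool_pos: [430.6, -134.7, 231.2]
tcp_rot: [-3.142, 0.0, 0.411]
force: [0.8, -0.6, -0.5]
finger_gap: 58.3
gripper_force: 0.0
```

```bash
python3 -c "
from h import *
go(lane(-1,20,130))"
```

```text
t 1.1 tool [ 430.6 -134.7  231.2] F [ 0.82 -0.56 -0.51] gap 58.3
  shift [104.2 -98.6  84.8] rot [-0.046  0.258  0.349]
```

Scaled: 104 mm is 5.2, -99 mm is -4.95, 0.349 rad is 1.396.

Request:
{"api": "shift_gripper", "payload": {"motion": "58,1.3,-1.25,0.75,-0.06,0.344,0.464 | 58,2.6,-2.45,1.5,-0.12,0.688,0.928 | 58,3.9,-3.7,2.5,-0.184,1.032,1.396 | 58,5.2,-4.95,4.25,-0.184,1.032,1.396 | 58,5.2,-4.95,4.25,-0.184,1.032,1.396"}}

```text
t: 1.6
tool_pos: [489.8, -7.2, 160.3]
tcp_rot: [3.141, -0.241, 0.074]
force: [0.5, 0.4, 0.2]
finger_gap: 58.1
gripper_force: 0.0
```

Request:
{"api": "shift_gripper", "payload": {"motion": "58,0,0,0,0,0,0 | 58,0,0,0,0,0,0"}}

```text
t: 1.8
tool_pos: [488.3, -12.5, 161.9]
tcp_rot: [3.139, -0.242, 0.067]
force: [-0.4, -0.5, -0.7]
finger_gap: 58.1
gripper_force: 0.0
```

```bash
python3 -c "
from h import *
s=snap('side','pics/s1.png');cv2.imwrite('pics/s1c.png',cv2.resize(s[130:250,270:400],None,fx=4.5,fy=4.5,interpolation=2))
go(lane(-1,20,13))"
```

```text
t 1.85 tool [488.4 -12.8 162.2] F [ 0.34 -0.27 -0.03] gap 58.0
  shift [ -2.6 -10.3 132.1] rot [0.001 0.018 0.006]
```

View pics/s1c.png

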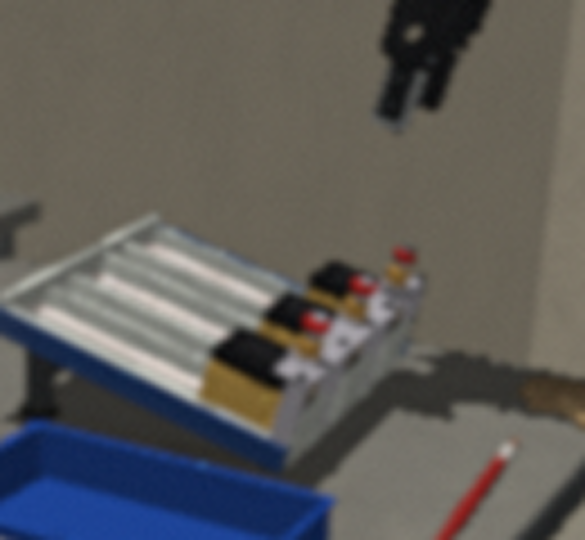

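The side crop shows the gripper over lane C, with its tips near (395,118) and (432,105) and well clear of the red knob at (403,257). I'll align first, then descend square to the lane.

Scaled: -10.3 mm is -0.515, -10 mm is -0.5, 0.018 rad is 0.072.

Request:
{"api": "shift_gripper", "payload": {"motion": "58,-0.1,-0.5,0.5,0.004,0.072,0.024 | 58,-0.13,-0.515,2,0.004,0.072,0.024 | 58,-0.13,-0.515,3.5,0.004,0.072,0.024 | 58,-0.13,-0.515,3.5,0.004,0.072,0.024 | 58,-0.13,-0.515,3.5,0.004,0.072,0.024"}}

```text
t: 2.35
tool_pos: [520.8, -3.1, 114.4]
tcp_rot: [-3.138, -0.218, 0.061]
force: [-0.2, -0.5, -0.5]
finger_gap: 58.0
gripper_force: 0.0
```

```bash
python3 -c "
from h import *
go(lane(-1,20,13))"
```

```text
t 2.35 tool [520.8  -3.1 114.4] F [-0.16 -0.54 -0.5 ] gap 58.0
  shift [-21.2  -2.1  78.3] rot [-0.004  0.042  0.001]
```

Request:
{"api": "shift_gripper", "payload": {"motion": "58,0,0,0,0,0,0"}}

```text
t: 2.45
tool_pos: [519.7, -3.3, 115.4]
tcp_rot: [-3.138, -0.218, 0.06]
force: [-0.7, 0.3, 0.0]
finger_gap: 57.9
gripper_force: 0.0
```

```bash
python3 -c "
from h import *
print(r.read_state()['joints'].round(3))
go(lane(-1,20,13))"
```

```text
[-0.048  0.703 -0.055  2.2    1.059  0.044 -2.651]
t 2.45 tool [519.7  -3.3 115.4] F [-0.74  0.34  0.01] gap 57.9
  shift [-20.4  -2.2  79.6] rot [-0.004  0.042 -0.   ]
```

Joint 6 is at its lower limit, because a tool square to the lane lines up with the forearm. The pads close across the canister, so pitch is free. I'll grip with the tool vertical instead, which also clears the knob better.

Scaled: -40 mm is -2, -30 mm is -1.5, -0.218 rad is -0.872.

Request:
{"api": "shift_gripper", "payload": {"motion": "58,0,0,-0.75,0,-0.28,0 | 58,0,0,-1.5,0,-0.56,0 | 58,0,0,-2,0,-0.872,0 | 58,0,0,-2,0,-0.872,0 | 58,0,0,-2,0,-0.872,0"}}

```text
t: 2.95
tool_pos: [512.0, -3.5, 155.5]
tcp_rot: [-3.137, -0.002, 0.061]
force: [-1.0, -0.6, 0.2]
finger_gap: 58.3
gripper_force: 0.0
```

```bash
python3 -c "
from h import *
print(r.read_state()['joints'].round(3))
go(lane(-1,20,13)+[0,0,80],RD)"
```

```text
[ 0.318  0.731 -0.661  1.965  0.697  0.683 -2.292]
t 2.95 tool [512.   -3.5 155.5] F [-1.01 -0.63  0.16] gap 58.3
  shift [ 5.  -2.1 42.2] rot [-0.005 -0.002  0.001]
```

Scaled: 3 mm is 0.15, 42 mm is 2.1, -0.005 rad is -0.02.

Request:
{"api": "shift_gripper", "payload": {"motion": "58,0.15,-0.05,1,-0.02,-0.008,0 | 58,0.25,-0.105,2.1,-0.02,-0.008,0 | 58,0.25,-0.105,2.1,-0.02,-0.008,0 | 58,0.25,-0.105,2.1,-0.02,-0.008,0 | 58,0.25,-0.105,2.1,-0.02,-0.008,0"}}

```text
t: 3.45
tool_pos: [516.4, -0.4, 113.0]
tcp_rot: [3.14, 0.001, 0.064]
force: [-0.6, 0.4, -0.3]
finger_gap: 58.1
gripper_force: 0.0
```

```bash
python3 -c "
from h import *
print(r.read_state()['joints'].round(3))
go(lane(-1,20,13),RD)
s=snap('side','pics/s2.png');t=snap('top','pics/t2.png')
cv2.imwrite('pics/s2c.png',np.hstack([cv2.resize(s[150:230,300:380],(390,390),interpolation=2),cv2.resize(t[180:260,320:400],(390,390),interpolation=2)]))"
```

```text
[ 0.264  0.796 -0.591  1.981  0.778  0.606 -2.363]
t 3.45 tool [ 5.164e+02 -4.000e-01  1.130e+02] F [-0.55  0.4  -0.27] gap 58.1
  shift [ 0.5  0.4 79.7] rot [0.002 0.001 0.004]
```

View pics/s2c.png

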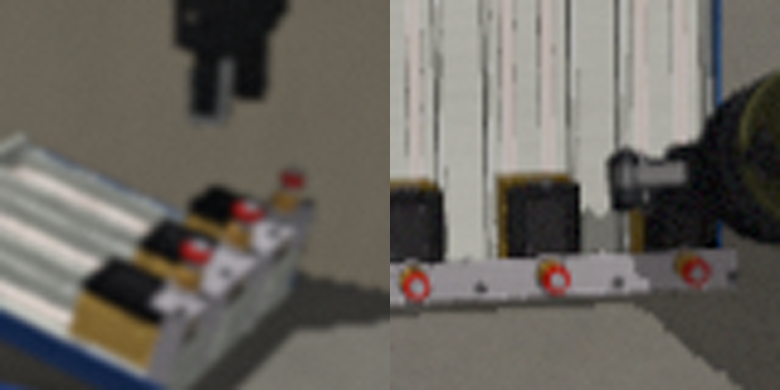

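The tool stands above lid C. The side half shows tips at (205,120), and the top half shows a finger at (640,180) level with the lid, clear of the knob at (693,270). Descending.

Request:
{"api": "shift_gripper", "payload": {"motion": "58,0.025,0.02,1.25,0,0,0 | 58,0.025,0.02,2.5,0,0,0 | 58,0.025,0.02,3.25,0,0,0 | 58,0.025,0.02,3.95,0,0,0 | 58,0.025,0.02,3.95,0,0,0"}}

```text
t: 4.05
tool_pos: [516.7, -0.9, 32.5]
tcp_rot: [3.14, 0.003, 0.064]
force: [0.2, 0.4, 0.8]
finger_gap: 58.1
gripper_force: 0.0
```

```bash
python3 -c "
from h import *
print(r.read_state()['joints'].round(3))
go(lane(-1,20,13),RD)"
```

```text
[ 0.173  0.919 -0.438  2.011  0.944  0.431 -2.509]
t 4.05 tool [516.7  -0.9  32.5] F [0.15 0.37 0.84] gap 58.1
  shift [ 0.2  0.  -0.8] rot [0.002 0.003 0.004]
```

Request:
{"api": "shift_gripper", "payload": {"motion": "30,0,0,0,0,0,0 | 30,0,0,0,0,0,0 | 30,0,0,0,0,0,0 | 30,0,0,0,0,0,0 | 30,0,0,0,0,0,0", "grip_n": 75}}

```text
t: 4.55
tool_pos: [517.0, -1.2, 34.7]
tcp_rot: [3.14, 0.001, 0.063]
force: [-2.4, -0.7, 6.0]
finger_gap: 39.3
gripper_force: 84.6
```

```bash
python3 -c "
from h import *
print(r.read_state()['joints'].round(3), (RD.T@EX).round(4))
go(lane(-1,20,13),RD)"
```

```text
[ 0.175  0.915 -0.44   2.011  0.943  0.433 -2.508] [ 0.9664  0.     -0.2571]
t 4.55 tool [517.   -1.2  34.7] F [-2.43 -0.73  5.96] gap 39.3
  shift [-0.1 -0.3  1.4] rot [0.002 0.001 0.003]
```

Gripped at 39.3 mm. Now backing it up the lane about 30 mm.

Scaled: 29 mm is 1.45, -8.7 mm is -0.435.

Request:
{"api": "shift_gripper", "payload": {"motion": "30,0.25,0,-0.115,0,0,0 | 30,0.55,0,-0.2,0,0,0 | 30,0.85,0,-0.28,0,0,0 | 30,1.15,0,-0.36,0,0,0 | 30,1.45,0,-0.435,0,0,0"}}

```text
t: 5.05
tool_pos: [543.5, 0.2, 42.1]
tcp_rot: [3.139, 0.007, 0.063]
force: [-6.2, -0.8, 2.1]
finger_gap: 39.2
gripper_force: 80.7
```

Request:
{"api": "shift_gripper", "payload": {"motion": "30,0,0,0,0,0,0 | 30,0,0,0,0,0,0"}}

```text
t: 5.25
tool_pos: [544.6, 0.3, 42.4]
tcp_rot: [3.139, 0.004, 0.063]
force: [-4.7, -1.6, 3.8]
finger_gap: 39.0
gripper_force: 81.3
```

```bash
python3 -c "
from h import *
print(r.read_state()['joints'].round(3))
go(lane(-1,20,13),RD)"
```

```text
[ 0.208  0.928 -0.503  1.923  0.875  0.53  -2.422]
t 5.25 tool [5.446e+02 3.000e-01 4.240e+01] F [-4.69 -1.59  3.77] gap 39.0
  shift [-27.7  -0.5   9.2] rot [0.002 0.004 0.003]
```

Request:
{"api": "shift_gripper", "payload": {"motion": "30,0.25,0,-0.125,0,0,0 | 30,0.35,0,-0.3,0,0,0 | 30,0.35,0,-0.6,0,0,0 | 30,0.35,0,-1,0,0,0 | 30,0.35,0,-1.4,0,0,0"}}

```text
t: 5.75
tool_pos: [553.1, 1.5, 70.6]
tcp_rot: [3.14, 0.001, 0.063]
force: [-0.7, 0.1, -3.6]
finger_gap: 39.0
gripper_force: 77.0
```

```bash
python3 -c "
from h import *
go(lane(-1,20,13),RD)
s=snap('side','pics/s3.png');t=snap('top','pics/t3.png')
cv2.imwrite('pics/s3c.png',np.hstack([cv2.resize(s[150:230,300:380],(390,390),interpolation=2),cv2.resize(t[180:260,320:400],(390,390),interpolation=2)]))"
```

```text
t 5.75 tool [553.1   1.5  70.6] F [-0.72  0.05 -3.57] gap 39.0
  shift [-36.2   0.1  37.3] rot [0.001 0.001 0.003]
```

View pics/s3c.png

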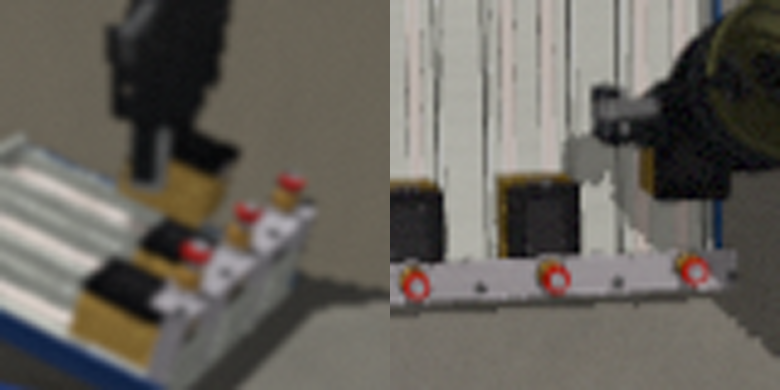

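The canister is lifted out. The side half shows it in the fingers at (175,185), parallel to the lane and free of the hood. The force is about -3.6 N, which suggests a heavy one. I'll raise it and read the force again at rest.

Scaled: -80 mm is -4, -50 mm is -2.5.

Request:
{"api": "shift_gripper", "payload": {"motion": "30,0,0,-1,0,0,0 | 30,0,0,-2.5,0,0,0 | 30,0,-0.25,-4,0,0,0 | 30,0,-0.25,-4,0,0,0 | 30,0,-0.25,-4,0,0,0"}}

```text
t: 6.35
tool_pos: [552.7, 6.3, 149.9]
tcp_rot: [3.14, 0.001, 0.063]
force: [-0.1, -0.5, -3.4]
finger_gap: 38.9
gripper_force: 78.7
```

Request:
{"api": "shift_gripper", "payload": {"motion": "30,0,0,0,0,0,0 | 30,0,0,0,0,0,0 | 30,0,0,0,0,0,0"}}

```text
t: 6.65
tool_pos: [552.1, 6.3, 148.7]
tcp_rot: [3.14, 0.004, 0.063]
force: [0.1, 0.5, -3.7]
finger_gap: 39.1
gripper_force: 78.7
```

```bash
python3 -c "
from h import *
print(r.read_state()['joints'].round(3))
RP=Ro.from_euler('xyz',[np.pi,.26,.03]).as_matrix()
go([525+7,429.4+2,110],RP)"
```

```text
[ 0.289  0.785 -0.663  1.848  0.687  0.757 -2.264]
t 6.65 tool [552.1   6.3 148.7] F [ 0.1   0.52 -3.67] gap 39.1
  shift [   7.1 -425.6   38.1] rot [ 0.006 -0.256  0.033]
```

Reading about -3.6 N at rest, so this one is heavy and goes to the tray.

Scaled: -190 mm is -9.5, -150 mm is -7.5, -0.256 rad is -1.024.

Request:
{"api": "shift_gripper", "payload": {"motion": "30,0,-1.5,0,0,-0.2,0 | 30,0,-3.5,0,0,-0.4,0 | 30,0,-5.5,0,0,-0.6,0 | 30,0,-7.5,0,0,-0.8,0.04 | 30,0,-9.5,0,0,-1.024,0.08"}}

```text
t: 7.15
tool_pos: [540.4, 197.6, 149.0]
tcp_rot: [3.137, 0.26, 0.042]
force: [0.8, -0.2, -3.5]
finger_gap: 38.8
gripper_force: 79.1
```

```bash
python3 -c "
from h import *
print(r.read_state()['joints'].round(3))
RP=Ro.from_euler('xyz',[np.pi,.26,.03]).as_matrix()
go([525+7,429.4+2,110],RP)"
```

```text
[-0.029  0.927 -0.707  1.523  0.468  1.129 -2.364]
t 7.15 tool [540.4 197.6 149. ] F [ 0.81 -0.24 -3.46] gap 38.8
  shift [  11.5 -234.1   36.3] rot [ 0.008 -0.     0.012]
```

Scaled: 5 mm is 0.25, 2 mm is 0.1, 0.012 rad is 0.048.

Request:
{"api": "shift_gripper", "payload": {"motion": "30,0.1,-2,0.25,0,0,0 | 30,0.2,-4.5,0.25,0,0,0 | 30,0.3,-7,0.25,0,0,0 | 30,0.4,-9.25,0.25,0.016,0,0.024 | 30,0.575,-11.5,0.4,0.032,0,0.048"}}

```text
t: 7.65
tool_pos: [539.5, 428.3, 137.3]
tcp_rot: [-3.141, 0.258, 0.03]
force: [0.7, 0.2, -4.6]
finger_gap: 38.9
gripper_force: 79.2
```

Request:
{"api": "shift_gripper", "payload": {"motion": "30,0,0,0,0,0,0 | 30,0,0,0,0,0,0"}}

```text
t: 7.85
tool_pos: [538.3, 427.6, 136.5]
tcp_rot: [3.142, 0.259, 0.033]
force: [0.9, -0.8, -4.9]
finger_gap: 38.5
gripper_force: 81.4
```

```bash
python3 -c "
from h import *
print(r.read_state()['joints'].round(3))
RP=Ro.from_euler('xyz',[np.pi,.26,.03]).as_matrix()
go([525+7,429.4+2,60],RP)"
```

```text
[-0.391  1.064 -0.686  1.158  0.423  1.27  -2.539]
t 7.85 tool [538.3 427.6 136.5] F [ 0.9  -0.77 -4.89] gap 38.5
  shift [13.7 -4.  75.5] rot [ 0.001 -0.001  0.003]
```

Scaled: -4 mm is -0.2, 4 mm is 0.2.

Request:
{"api": "shift_gripper", "payload": {"motion": "30,0.2,-0.1,1,0,0,0 | 30,0.4,-0.2,2.25,0,0,0 | 30,0.685,-0.2,3.75,0,0,0 | 30,0.685,-0.2,3.75,0,0,0 | 30,0.685,-0.2,3.75,0,0,0"}}

```text
t: 8.35
tool_pos: [534.3, 428.6, 61.7]
tcp_rot: [3.141, 0.258, 0.028]
force: [0.6, 0.0, -2.6]
finger_gap: 38.9
gripper_force: 81.2
```

```bash
python3 -c "
from h import *
print(r.read_state()['joints'].round(3))
RP=Ro.from_euler('xyz',[np.pi,.26,.03]).as_matrix()
go([525+7,429.4+2,22],RP)
print((RP.T@[0,0,-1]).round(3))
s=snap('side','pics/s4.png');t=snap('top','pics/t4.png')
cv2.imwrite('pics/s4c.png',np.hstack([cv2.resize(s[210:330,200:340],(390,334),interpolation=2),cv2.resize(t[170:290,160:300],(390,334),interpolation=2)]))"
```

```text
[-0.4    1.145 -0.657  1.202  0.459  1.151 -2.556]
t 8.35 tool [534.3 428.6  61.7] F [ 0.6   0.03 -2.62] gap 38.9
  shift [ 8.  -2.9 38.9] rot [ 0.    -0.002 -0.002]
[ 0.257 -0.     0.966]
```

View pics/s4c.png

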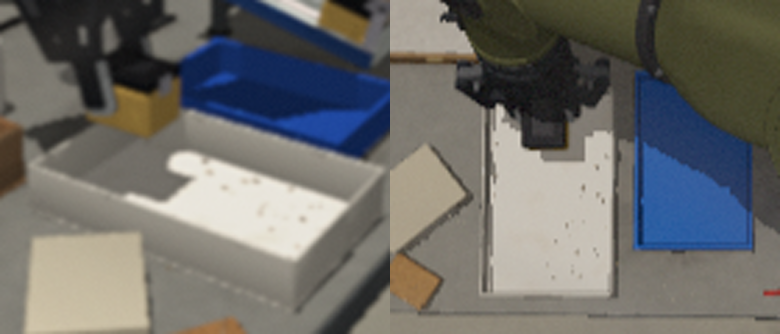

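The side half shows the canister level over the far end of the tray, and the top half shows it centred across the tray at about x = 545. Lowering it.

Scaled: 38 mm is 1.9, 8 mm is 0.4.

Request:
{"api": "shift_gripper", "payload": {"motion": "30,0.15,-0.05,0.75,0,0,0 | 30,0.3,-0.125,1.5,0,0,0 | 30,0.4,-0.145,1.9,0,0,0 | 30,0.4,-0.145,1.9,0,0,0"}}

```text
t: 8.85
tool_pos: [530.4, 432.0, 20.7]
tcp_rot: [3.14, 0.261, 0.03]
force: [-0.0, -0.3, -2.7]
finger_gap: 39.0
gripper_force: 81.4
```

Request:
{"api": "shift_gripper", "payload": {"motion": "30,0.015,0,0.05,0,0,0 | 30,0.025,0,0.1,0,0,0 | 30,0.025,0,0.1,0,0,0"}}

```text
t: 9.15
tool_pos: [531.9, 433.3, 21.5]
tcp_rot: [-3.14, 0.257, 0.03]
force: [-0.2, 0.7, -3.2]
finger_gap: 39.0
gripper_force: 81.4
```

Request:
{"api": "shift_gripper", "payload": {"motion": "30,0.015,0,0.05,0,0,0 | 30,0.025,0,0.1,0,0,0 | 30,0.025,0,0.1,0,0,0"}}

```text
t: 9.45
tool_pos: [531.6, 433.0, 19.0]
tcp_rot: [-3.141, 0.258, 0.03]
force: [-1.1, -0.2, -3.8]
finger_gap: 38.8
gripper_force: 81.4
```

Scaled: 2 mm is 0.1, 1 mm is 0.05.

Request:
{"api": "shift_gripper", "payload": {"motion": "30,0.015,0,0.05,0,0,0 | 30,0.025,0,0.1,0,0,0 | 30,0.025,0,0.1,0,0,0"}}

```text
t: 9.75
tool_pos: [531.5, 432.9, 16.8]
tcp_rot: [-3.141, 0.258, 0.03]
force: [0.5, -0.0, -3.4]
finger_gap: 39.0
gripper_force: 81.4
```

Request:
{"api": "shift_gripper", "payload": {"motion": "30,0.0075,0,0.035,0,0,0 | 30,0.015,0,0.06,0,0,0 | 30,0.015,0,0.06,0,0,0"}}

```text
t: 10.05
tool_pos: [531.5, 433.1, 15.6]
tcp_rot: [-3.141, 0.258, 0.03]
force: [1.0, -0.2, -4.4]
finger_gap: 39.1
gripper_force: 81.4
```

Units first: shifts go in units of 20 mm and turns go in units of 0.25 rad. So 1 mm is 0.05, 0.3 mm is 0.015.

Request:
{"api": "shift_gripper", "payload": {"motion": "30,0.015,0,0.05,0,0,0 | 30,0.015,0,0.05,0,0,0"}}

```text
t: 10.25
tool_pos: [531.6, 433.0, 14.5]
tcp_rot: [-3.141, 0.258, 0.03]
force: [0.1, 0.4, -3.7]
finger_gap: 39.0
gripper_force: 81.4
```

Request:
{"api": "shift_gripper", "payload": {"motion": "30,0.015,0,0.05,0,0,0 | 30,0.015,0,0.05,0,0,0"}}

```text
t: 10.45
tool_pos: [531.6, 433.0, 13.5]
tcp_rot: [-3.141, 0.258, 0.03]
force: [0.5, -0.4, -3.1]
finger_gap: 38.9
gripper_force: 81.4
```

Request:
{"api": "shift_gripper", "payload": {"motion": "30,0.015,0,0.05,0,0,0 | 30,0.015,0,0.05,0,0,0"}}

```text
t: 10.65
tool_pos: [531.7, 433.1, 12.6]
tcp_rot: [-3.141, 0.258, 0.03]
force: [0.6, -0.3, -3.2]
finger_gap: 39.2
gripper_force: 81.7
```

Request:
{"api": "shift_gripper", "payload": {"motion": "30,0.015,0,0.05,0,0,0 | 30,0.015,0,0.05,0,0,0"}}

```text
t: 10.85
tool_pos: [531.8, 433.2, 12.4]
tcp_rot: [-3.141, 0.258, 0.03]
force: [-0.3, -1.2, 3.5]
finger_gap: 39.1
gripper_force: 82.3
```

Request:
{"api": "shift_gripper", "payload": {"motion": "30,0.015,0,0.05,0,0,0 | 30,0.015,0,0.05,0,0,0"}}

```text
t: 11.05
tool_pos: [531.8, 433.2, 12.4]
tcp_rot: [-3.141, 0.258, 0.03]
force: [-0.5, -1.9, 8.8]
finger_gap: 39.1
gripper_force: 83.0
```

It touches the floor with TCP z at 12.4. I'll ease off the press, let go and retreat, then go for lane B.

Scaled: -1.4 mm is -0.07, -0.4 mm is -0.02.

Request:
{"api": "shift_gripper", "payload": {"motion": "30,-0.02,0,-0.07,0,0,0 | 30,-0.02,0,-0.07,0,0,0"}}

```text
t: 11.25
tool_pos: [531.8, 433.2, 12.4]
tcp_rot: [-3.141, 0.258, 0.03]
force: [0.3, -1.5, 2.4]
finger_gap: 38.8
gripper_force: 82.0
```

Request:
{"api": "shift_gripper", "payload": {"motion": "58,0,0,0,0,0,0 | 58,0,0,0,0,0,0 | 58,0,0,0,0,0,0 | 58,0,0,0,0,0,0"}}

```text
t: 11.65
tool_pos: [531.7, 433.2, 11.8]
tcp_rot: [-3.141, 0.258, 0.03]
force: [-0.8, 0.5, 0.1]
finger_gap: 58.0
gripper_force: 0.0
```

Request:
{"api": "shift_gripper", "payload": {"motion": "58,-0.1,0,-0.4,0,0,0 | 58,-0.35,0,-1.3,0,0,0 | 58,-0.85,0,-3.3,0,0,0 | 58,-1.45,0,-5.4,0,0,0 | 58,-1.8,0,-6.75,0,0,0"}}

```text
t: 12.15
tool_pos: [532.0, 434.7, 157.2]
tcp_rot: [-3.136, 0.254, 0.031]
force: [0.1, -0.6, 0.2]
finger_gap: 58.0
gripper_force: 0.0
```

```bash
python3 -c "
from h import *
go(lane(0,20,16)+[0,0,80],RD)
a=snap('top','pics/t5.png');s=snap('side','pics/s5.png')
print(proj('top',[[525,429.4,44]]),proj('side',[[525,429.4,44]]))
for n,i in(('top',a),('side',s)):
    b,g,rr=[i[...,k].astype(int) for k in range(3)]
    for m,nm in(((rr>110)&(rr>b+60)&(g>b+30),'ochre'),(i.max(2)<50,'black')):
        q,l,st,c=cv2.connectedComponentsWithStats(m.astype(np.uint8))
        print(n,nm,[(c[k].round(1).tolist(),st[k].tolist()) for k in range(1,q) if st[k,4]>25 and 170<c[k][0]<330 and 190<c[k][1]<310])"
```

```text
t 12.15 tool [532.  434.7 157.2] F [ 0.06 -0.61  0.16] gap 58.0
  shift [-20.3 361.3  45.6] rot [-0.009  0.254 -0.029]
[[216.73129834 215.22713591]] [[247.9692344  256.18018062]]
top ochre []
top black []
side ochre [([322.5, 217.4], [315, 211, 16, 14, 118]), ([242.7, 272.9], [232, 264, 22, 19, 263])]
side black [([325.9, 209.0], [318, 204, 16, 13, 116]), ([210.0, 215.0], [197, 209, 27, 12, 47]), ([279.0, 216.7], [274, 209, 10, 14, 84]), ([253.1, 218.7], [243, 214, 19, 11, 62]), ([316.2, 230.6], [305, 227, 24, 8, 60]), ([246.5, 259.2], [231, 251, 33, 18, 347]), ([224.2, 256.3], [219, 254, 12, 6, 27])]
```

It stands in the tray as predicted. Next, lane B.

Scaled: -8 mm is -0.4, -2 mm is -0.1, 0.254 rad is 1.016.

Request:
{"api": "shift_gripper", "payload": {"motion": "58,-0.1,2,0,0,0.2,0 | 58,-0.2,4.25,0,0,0.4,0 | 58,-0.3,6.5,0,0,0.6,0 | 58,-0.4,8.75,0,0,0.8,0 | 58,-0.5,11,0,-0.02,1.016,-0.04"}}

```text
t: 12.75
tool_pos: [528.2, 210.7, 154.8]
tcp_rot: [3.139, 0.001, 0.04]
force: [2.0, -0.0, -0.4]
finger_gap: 57.8
gripper_force: 0.0
```

Request:
{"api": "shift_gripper", "payload": {"motion": "58,0,1,0,0,0,0"}}

```text
t: 12.85
tool_pos: [527.0, 186.8, 154.5]
tcp_rot: [3.133, 0.005, 0.039]
force: [-0.3, 0.3, 0.0]
finger_gap: 57.7
gripper_force: 0.0
```

```bash
python3 -c "
from h import *
print(r.read_state()['joints'].round(3))
go(lane(0,20,16)+[0,0,80],RD)"
```

```text
[-0.078  0.77  -0.603  1.821  0.62   0.758 -2.551]
t 12.85 tool [527.  186.8 154.5] F [-0.33  0.25  0.05] gap 57.7
  shift [-19.5 112.9  39.4] rot [ 0.009  0.005 -0.021]
```

Scaled: 113 mm is 5.65, 80 mm is 4, -0.021 rad is -0.084.

Request:
{"api": "shift_gripper", "payload": {"motion": "58,-0.35,2,0,0.036,0.02,-0.04 | 58,-0.7,4,0.5,0.036,0.02,-0.084 | 58,-0.975,5.65,1.25,0.036,0.02,-0.084 | 58,-0.975,5.65,1.95,0.036,0.02,-0.084 | 58,-0.975,5.65,1.95,0.036,0.02,-0.084"}}

```text
t: 13.35
tool_pos: [513.0, 77.3, 114.7]
tcp_rot: [-3.137, 0.001, 0.059]
force: [-0.3, 0.8, -0.3]
finger_gap: 57.9
gripper_force: 0.0
```

Request:
{"api": "shift_gripper", "payload": {"motion": "58,0,0,0,0,0,0 | 58,0,0,0,0,0,0"}}

```text
t: 13.55
tool_pos: [514.7, 80.6, 116.5]
tcp_rot: [-3.134, -0.003, 0.063]
force: [-0.7, 1.0, 0.1]
finger_gap: 58.1
gripper_force: 0.0
```

```bash
python3 -c "
from h import *
print(r.read_state()['joints'].round(3))
go(lane(0,20,16),RD)"
```

```text
[ 0.097  0.786 -0.562  1.971  0.73   0.59  -2.467]
t 13.55 tool [514.7  80.6 116.5] F [-0.67  1.    0.14] gap 58.1
  shift [-3.7  8.2 80.2] rot [-0.008 -0.003  0.003]
```

Scaled: 30 mm is 1.5, 20 mm is 1, -0.008 rad is -0.032.

Request:
{"api": "shift_gripper", "payload": {"motion": "58,-0.1,0.2,0.25,-0.032,-0.012,0 | 58,-0.185,0.41,1,-0.032,-0.012,0 | 58,-0.185,0.41,1.5,-0.032,-0.012,0 | 58,-0.185,0.41,1.5,-0.032,-0.012,0"}}

```text
t: 13.95
tool_pos: [510.0, 70.7, 84.4]
tcp_rot: [3.139, 0.004, 0.062]
force: [0.4, -0.9, 0.8]
finger_gap: 58.1
gripper_force: 0.0
```

Request:
{"api": "shift_gripper", "payload": {"motion": "58,0,0,0,0,0,0"}}

```text
t: 14.05
tool_pos: [510.9, 71.3, 85.5]
tcp_rot: [3.14, 0.002, 0.062]
force: [-0.4, 0.6, -0.1]
finger_gap: 58.2
gripper_force: 0.0
```

```bash
python3 -c "
from h import *
print(r.read_state()['joints'].round(3))
go(lane(0,20,16),RD)"
```

```text
[ 0.072  0.828 -0.501  1.998  0.793  0.522 -2.515]
t 14.05 tool [510.9  71.3  85.5] F [-0.39  0.6  -0.09] gap 58.2
  shift [ 0.9 -1.6 49.2] rot [0.002 0.002 0.002]
```

Scaled: 49 mm is 2.45, 42 mm is 2.1.

Request:
{"api": "shift_gripper", "payload": {"motion": "58,0.045,-0.08,0.75,0,0,0 | 58,0.045,-0.08,1.5,0,0,0 | 58,0.045,-0.08,2.1,0,0,0 | 58,0.045,-0.08,2.45,0,0,0 | 58,0.045,-0.08,2.45,0,0,0"}}

```text
t: 14.55
tool_pos: [511.5, 72.5, 36.1]
tcp_rot: [3.14, 0.002, 0.062]
force: [-0.6, -0.4, 0.5]
finger_gap: 58.2
gripper_force: 0.0
```

```bash
python3 -c "
from h import *
print(r.read_state()['joints'].round(3))
go(lane(0,20,16),RD)"
```

```text
[ 0.     0.903 -0.386  2.012  0.869  0.4   -2.584]
t 14.55 tool [511.5  72.5  36.1] F [-0.64 -0.43  0.49] gap 58.2
  shift [ 0.2 -0.3 -0.1] rot [0.002 0.002 0.002]
```

Closing on B, then backing it up.

Request:
{"api": "shift_gripper", "payload": {"motion": "30,0,0,0,0,0,0 | 30,0,0,0,0,0,0 | 30,0,0,0,0,0,0 | 30,0,0,0,0,0,0 | 30,0,0,0,0,0,0", "grip_n": 75}}

```text
t: 15.05
tool_pos: [512.0, 72.7, 37.3]
tcp_rot: [3.14, 0.0, 0.062]
force: [-1.7, -0.3, 6.3]
finger_gap: 38.9
gripper_force: 76.1
```

Request:
{"api": "shift_gripper", "payload": {"motion": "30,0.3,0,-0.1,0,0,0 | 30,0.65,0,-0.19,0,0,0 | 30,1,0,-0.28,0,0,0 | 30,1.35,0,-0.375,0,0,0 | 30,1.75,0,-0.48,0,0,0"}}

```text
t: 15.55
tool_pos: [545.8, 74.2, 46.3]
tcp_rot: [3.139, 0.004, 0.062]
force: [-3.2, -0.5, 5.6]
finger_gap: 39.1
gripper_force: 77.2
```

Request:
{"api": "shift_gripper", "payload": {"motion": "30,0,0,0,0,0,0"}}

```text
t: 15.65
tool_pos: [547.8, 74.3, 46.8]
tcp_rot: [3.14, 0.0, 0.061]
force: [-2.4, -0.8, 7.5]
finger_gap: 39.2
gripper_force: 77.5
```

```bash
python3 -c "
from h import *
print(r.read_state()['joints'].round(3))
go(lane(0,20,16),RD)"
```

```text
[ 0.051  0.917 -0.464  1.902  0.802  0.519 -2.486]
t 15.65 tool [547.8  74.3  46.8] F [-2.44 -0.84  7.5 ] gap 39.2
  shift [-36.1  -0.7  10.6] rot [0.002 0.    0.001]
```

Scaled: -105 mm is -5.25, -80 mm is -4.

Request:
{"api": "shift_gripper", "payload": {"motion": "30,0,0,-0.3,0,0,0 | 30,0,0,-1,0,0,0 | 30,0,0,-2.5,0,0,0 | 30,0,0,-4,0,0,0 | 30,0,0,-5.25,0,0,0"}}

```text
t: 16.15
tool_pos: [547.2, 74.8, 153.2]
tcp_rot: [3.14, 0.001, 0.062]
force: [1.3, 1.0, -3.5]
finger_gap: 38.8
gripper_force: 76.2
```

Request:
{"api": "shift_gripper", "payload": {"motion": "30,0,0,0,0,0,0 | 30,0,0,0,0,0,0 | 30,0,0,0,0,0,0 | 30,0,0,0,0,0,0"}}

```text
t: 16.55
tool_pos: [545.9, 74.3, 149.8]
tcp_rot: [3.139, 0.004, 0.062]
force: [-0.5, 0.3, -3.9]
finger_gap: 38.8
gripper_force: 77.6
```

```bash
python3 -c "
from h import *
print(r.read_state()['joints'].round(3))
RP=Ro.from_euler('xyz',[np.pi,.26,.03]).as_matrix()
go([460+7,429.4+1,110],RP)
go([540+7,289.5+1,110],RP)"
```

```text
[ 0.137  0.77  -0.611  1.851  0.642  0.733 -2.348]
t 16.55 tool [545.9  74.3 149.8] F [-0.47  0.33 -3.92] gap 38.8
  shift [ -56.6 -360.4   39.2] rot [ 0.007 -0.256  0.031]
t 16.55 tool [545.9  74.3 149.8] F [-0.47  0.33 -3.92] gap 38.8
  shift [  14.6 -215.8   39.2] rot [ 0.007 -0.256  0.031]
```

About -3.7 N again, so B is heavy. It goes in the tray's middle slot.

Request:
{"api": "shift_gripper", "payload": {"motion": "30,-0.25,-1.5,0,0,-0.2,0 | 30,-0.6,-3.5,0,0,-0.4,0 | 30,-1,-5.5,0,0,-0.6,0 | 30,-1.5,-7.5,0,0,-0.8,0.06 | 30,-1.9,-9.5,0,0.02,-1.024,0.12"}}

```text
t: 17.05
tool_pos: [495.9, 263.6, 149.9]
tcp_rot: [3.14, 0.261, 0.032]
force: [0.8, 0.6, -3.4]
finger_gap: 38.8
gripper_force: 78.8
```

```bash
python3 -c "
from h import *
print(r.read_state()['joints'].round(3))
RP=Ro.from_euler('xyz',[np.pi,.26,.03]).as_matrix()
go([461+7,429.4+1,130],RP)"
```

```text
[-0.151  0.898 -0.678  1.583  0.415  1.056 -2.468]
t 17.05 tool [495.9 263.6 149.9] F [ 0.82  0.61 -3.39] gap 38.8
  shift [ -16.7 -167.6   24.8] rot [0.002 0.001 0.001]
```

Request:
{"api": "shift_gripper", "payload": {"motion": "30,-0.2,-2,0,0,0,0 | 30,-0.4,-4.25,0.25,0,0,0 | 30,-0.65,-6.5,0.75,0,0,0 | 30,-0.835,-8.38,1.25,0.008,0.004,0 | 30,-0.835,-8.38,1.25,0.008,0.004,0"}}

```text
t: 17.55
tool_pos: [463.6, 436.1, 129.1]
tcp_rot: [-3.135, 0.262, 0.041]
force: [-1.7, -0.6, -3.3]
finger_gap: 38.9
gripper_force: 79.4
```

Request:
{"api": "shift_gripper", "payload": {"motion": "30,0,0,0,0,0,0 | 30,0,0,0,0,0,0"}}

```text
t: 17.75
tool_pos: [470.1, 427.0, 129.6]
tcp_rot: [3.14, 0.257, 0.029]
force: [1.6, -0.2, -3.9]
finger_gap: 39.1
gripper_force: 79.4
```

```bash
python3 -c "
from h import *
print(r.read_state()['joints'].round(3))
RP=Ro.from_euler('xyz',[np.pi,.26,.03]).as_matrix()
go([461+7,429.4+1,55],RP)"
```

```text
[-0.433  0.985 -0.625  1.382  0.364  1.094 -2.605]
t 17.75 tool [470.1 427.  129.6] F [ 1.57 -0.2  -3.89] gap 39.1
  shift [17.  -3.5 72.6] rot [ 0.001 -0.003 -0.001]
```

Request:
{"api": "shift_gripper", "payload": {"motion": "30,0.2,-0.1,1,0,0,-0.12 | 30,0.45,-0.175,2.25,0,0,-0.2 | 30,0.85,-0.175,3.63,0,0,-0.24 | 30,0.85,-0.175,3.63,0,0,-0.24 | 30,0.85,-0.175,3.63,0,0,-0.24"}}

```text
t: 18.25
tool_pos: [468.0, 431.0, 56.2]
tcp_rot: [-3.126, 0.257, 0.09]
force: [0.7, 0.3, -3.0]
finger_gap: 38.7
gripper_force: 79.1
```

```bash
python3 -c "
from h import *
print(r.read_state()['joints'].round(3))
RP=Ro.from_euler('xyz',[np.pi,.26,.08]).as_matrix()
go([461+7,429.4+1,17],RP)"
```

```text
[-0.444  1.081 -0.61   1.407  0.423  0.986 -2.574]
t 18.25 tool [468.  431.   56.2] F [ 0.71  0.25 -3.  ] gap 38.7
  shift [ 9.9  1.2 37.9] rot [-0.013 -0.003  0.01 ]
```

Scaled: 14 mm is 0.7, 3 mm is 0.15, -0.013 rad is -0.052.

Request:
{"api": "shift_gripper", "payload": {"motion": "30,0.15,0.025,0.7,-0.052,-0.012,0.04 | 30,0.35,0.05,1.4,-0.052,-0.012,0.04 | 30,0.48,0.06,1.85,-0.052,-0.012,0.04 | 30,0.48,0.06,1.85,-0.052,-0.012,0.04"}}

```text
t: 18.65
tool_pos: [466.5, 430.4, 16.0]
tcp_rot: [3.14, 0.261, 0.082]
force: [-0.4, -0.2, -4.3]
finger_gap: 38.8
gripper_force: 79.5
```

Request:
{"api": "shift_gripper", "payload": {"motion": "30,0.015,0,0.05,0,0,0 | 30,0.015,0,0.05,0,0,0"}}

```text
t: 18.85
tool_pos: [467.4, 432.1, 17.2]
tcp_rot: [-3.14, 0.259, 0.083]
force: [0.1, 0.0, -3.5]
finger_gap: 39.0
gripper_force: 79.5
```

Request:
{"api": "shift_gripper", "payload": {"motion": "30,0.015,0,0.05,0,0,0 | 30,0.015,0,0.05,0,0,0"}}

```text
t: 19.05
tool_pos: [467.5, 431.9, 16.1]
tcp_rot: [-3.14, 0.259, 0.083]
force: [0.2, 0.8, -3.8]
finger_gap: 39.1
gripper_force: 79.5
```

Request:
{"api": "shift_gripper", "payload": {"motion": "30,0.015,0,0.05,0,0,0 | 30,0.015,0,0.05,0,0,0"}}

```text
t: 19.25
tool_pos: [467.6, 431.9, 15.1]
tcp_rot: [-3.14, 0.259, 0.083]
force: [0.5, -0.3, -1.6]
finger_gap: 39.1
gripper_force: 79.6
```

Request:
{"api": "shift_gripper", "payload": {"motion": "30,0.01,0,0.04,0,0,0 | 30,0.01,0,0.04,0,0,0"}}

```text
t: 19.45
tool_pos: [467.6, 432.0, 15.0]
tcp_rot: [-3.14, 0.259, 0.083]
force: [0.5, -0.6, 4.4]
finger_gap: 39.1
gripper_force: 80.3
```

Request:
{"api": "shift_gripper", "payload": {"motion": "30,0.01,0,0.04,0,0,0 | 30,0.01,0,0.04,0,0,0"}}

```text
t: 19.65
tool_pos: [467.6, 432.0, 14.9]
tcp_rot: [-3.14, 0.259, 0.083]
force: [0.1, -2.4, 9.3]
finger_gap: 38.8
gripper_force: 81.1
```

It touched at z = 15, as expected. Releasing, retreating and heading to lane A.

Scaled: -1.1 mm is -0.055, -0.3 mm is -0.015.

Request:
{"api": "shift_gripper", "payload": {"motion": "30,-0.015,0,-0.055,0,0,0 | 30,-0.015,0,-0.055,0,0,0"}}

```text
t: 19.85
tool_pos: [467.6, 431.9, 15.0]
tcp_rot: [-3.14, 0.259, 0.083]
force: [0.7, -1.4, 6.3]
finger_gap: 38.6
gripper_force: 80.5
```

Request:
{"api": "shift_gripper", "payload": {"motion": "58,0,0,0,0,0,0 | 58,0,0,0,0,0,0 | 58,0,0,0,0,0,0 | 58,0,0,0,0,0,0"}}

```text
t: 20.25
tool_pos: [467.1, 431.8, 14.0]
tcp_rot: [-3.14, 0.26, 0.083]
force: [0.1, -0.0, -0.3]
finger_gap: 57.8
gripper_force: 0.0
```

Request:
{"api": "shift_gripper", "payload": {"motion": "58,-0.1,0,-0.4,0,0,0 | 58,-0.35,0,-1.3,0,0,0 | 58,-0.85,0,-3.3,0,0,0 | 58,-1.45,0,-5.4,0,0,0 | 58,-1.8,0,-6.75,0,0,0"}}

```text
t: 20.75
tool_pos: [467.6, 433.2, 159.2]
tcp_rot: [-3.136, 0.256, 0.084]
force: [-0.1, 1.2, 0.1]
finger_gap: 57.9
gripper_force: 0.0
```

```bash
python3 -c "
from h import *
print(r.read_state()['joints'].round(3))
go(lane(1,20,16)+[0,0,80],RD)
s=snap('side','pics/s6.png');snap('top','pics/t6.png')
print(proj('side',[[461,429.4,44],[525,429,44]]))
q,l,st,c=cv2.connectedComponentsWithStats((s.max(2)<50).astype(np.uint8))
print([(c[k].round(1).tolist(),st[k].tolist()) for k in range(1,q) if st[k,4]>100 and 170<c[k][0]<340 and 190<c[k][1]<310])"
```

```text
[-0.441  0.955 -0.641  1.353  0.352  1.154 -2.56 ]
t 20.75 tool [467.6 433.2 159.2] F [-0.15  1.17  0.13] gap 57.9
  shift [ 25.8 289.1  36. ] rot [-0.003  0.256  0.023]
[[275.69217562 265.50565001]
 [248.09639788 256.10033911]]
[([325.6, 208.9], [318, 204, 15, 12, 107]), ([247.0, 259.2], [231, 251, 33, 18, 334]), ([275.0, 268.5], [259, 260, 34, 18, 379])]
```

Scaled: 20 mm is 1, 2 mm is 0.1, 0.1 rad is 0.4.

Request:
{"api": "shift_gripper", "payload": {"motion": "58,0.1,2,0,0,0.2,0 | 58,0.4,4.25,0,0,0.4,0 | 58,0.7,6.5,0,0,0.6,0 | 58,1,8.75,0,0,0.8,0 | 58,1.25,11,0,-0.012,1.024,0.08"}}

```text
t: 21.35
tool_pos: [509.7, 212.1, 147.8]
tcp_rot: [3.137, 0.001, 0.062]
force: [1.2, -0.1, -1.1]
finger_gap: 58.0
gripper_force: 0.0
```

Request:
{"api": "shift_gripper", "payload": {"motion": "58,0,0.5,0,0,0,0 | 58,0,1,0,0,0,0 | 58,0,1,0,0,0,0"}}

```text
t: 21.65
tool_pos: [511.0, 193.9, 147.7]
tcp_rot: [3.137, 0.003, 0.062]
force: [-0.6, 0.5, -0.2]
finger_gap: 57.8
gripper_force: 0.0
```

```bash
python3 -c "
from h import *
print(r.read_state()['joints'].round(3))
go(lane(1,20,16)+[0,0,60],RD)"
```

```text
[-0.134  0.752 -0.533  1.869  0.584  0.686 -2.524]
t 21.65 tool [511.  193.9 147.7] F [-0.64  0.48 -0.2 ] gap 57.8
  shift [-6.5 46.6 51.7] rot [0.004 0.003 0.002]
```

Request:
{"api": "shift_gripper", "payload": {"motion": "58,-0.15,1.15,0.25,0.016,0.012,0 | 58,-0.325,2.33,1,0.016,0.012,0 | 58,-0.325,2.33,1.75,0.016,0.012,0 | 58,-0.325,2.33,2.5,0.016,0.012,0 | 58,-0.325,2.33,2.5,0.016,0.012,0"}}

```text
t: 22.15
tool_pos: [506.1, 149.0, 96.2]
tcp_rot: [-3.141, 0.003, 0.065]
force: [0.2, -0.4, 0.9]
finger_gap: 58.0
gripper_force: 0.0
```

Request:
{"api": "shift_gripper", "payload": {"motion": "58,0,0,0,0,0,0 | 58,0,0,0,0,0,0"}}

```text
t: 22.35
tool_pos: [507.4, 148.6, 98.3]
tcp_rot: [-3.14, -0.001, 0.064]
force: [0.3, -0.3, -0.3]
finger_gap: 57.7
gripper_force: 0.0
```

```bash
python3 -c "
from h import *
print(r.read_state()['joints'].round(3))
go(lane(1,20,16),RD)"
```

```text
[-0.097  0.806 -0.46   1.959  0.679  0.533 -2.541]
t 22.35 tool [507.4 148.6  98.3] F [ 0.34 -0.34 -0.29] gap 57.7
  shift [-0.3  2.  62.1] rot [-0.001 -0.001  0.004]
```

Request:
{"api": "shift_gripper", "payload": {"motion": "58,-0.015,0.1,0.6,0,0,0 | 58,-0.015,0.1,1.2,0,0,0 | 58,-0.015,0.1,1.75,0,0,0 | 58,-0.015,0.1,1.75,0,0,0"}}

```text
t: 22.75
tool_pos: [505.9, 145.1, 61.3]
tcp_rot: [3.14, 0.002, 0.064]
force: [-0.0, 0.6, -0.9]
finger_gap: 58.0
gripper_force: 0.0
```

```bash
python3 -c "
from h import *
print(r.read_state()['joints'].round(3))
go(lane(1,20,16),RD)"
```

```text
[-0.138  0.861 -0.384  1.978  0.723  0.444 -2.576]
t 22.75 tool [505.9 145.1  61.3] F [-0.02  0.57 -0.89] gap 58.0
  shift [ 1.5 -1.6 25.1] rot [0.001 0.002 0.004]
```

Request:
{"api": "shift_gripper", "payload": {"motion": "58,0.035,-0.06,0.5,0,0,0 | 58,0.035,-0.06,1,0,0,0 | 58,0.035,-0.06,1.25,0,0,0 | 58,0.035,-0.06,1.25,0,0,0"}}

```text
t: 23.15
tool_pos: [506.8, 146.2, 36.7]
tcp_rot: [3.141, 0.002, 0.063]
force: [0.2, 0.8, -0.2]
finger_gap: 58.4
gripper_force: 0.0
```

```bash
python3 -c "
from h import *
print(r.read_state()['joints'].round(3))
go(lane(1,20,16),RD)"
```

```text
[-0.174  0.9   -0.326  1.982  0.741  0.381 -2.593]
t 23.15 tool [506.8 146.2  36.7] F [ 0.19  0.83 -0.19] gap 58.4
  shift [ 0.5 -0.5  0.5] rot [0.001 0.002 0.003]
```

Request:
{"api": "shift_gripper", "payload": {"motion": "30,0,0,0,0,0,0 | 30,0,0,0,0,0,0 | 30,0,0,0,0,0,0 | 30,0,0,0,0,0,0 | 30,0,0,0,0,0,0", "grip_n": 75}}

```text
t: 23.65
tool_pos: [507.5, 146.5, 38.0]
tcp_rot: [-3.142, -0.0, 0.063]
force: [-0.1, 0.0, 4.6]
finger_gap: 39.3
gripper_force: 75.9
```

Request:
{"api": "shift_gripper", "payload": {"motion": "30,0.3,0,-0.1,0,0,0 | 30,0.65,0,-0.19,0,0,0 | 30,1,0,-0.28,0,0,0 | 30,1.35,0,-0.375,0,0,0 | 30,1.75,0,-0.48,0,0,0"}}

```text
t: 24.15
tool_pos: [543.2, 148.6, 47.5]
tcp_rot: [3.141, -0.0, 0.062]
force: [-1.2, -0.1, 1.3]
finger_gap: 39.0
gripper_force: 76.8
```

Request:
{"api": "shift_gripper", "payload": {"motion": "30,0,0,0,0,0,0"}}

```text
t: 24.25
tool_pos: [544.6, 148.7, 47.9]
tcp_rot: [-3.141, -0.003, 0.061]
force: [-0.4, 0.9, 4.1]
finger_gap: 39.0
gripper_force: 77.3
```

```bash
python3 -c "
from h import *
print(r.read_state()['joints'].round(3))
go(lane(1,20,16),RD)"
```

```text
[-0.118  0.911 -0.397  1.871  0.694  0.498 -2.509]
t 24.25 tool [544.6 148.7  47.9] F [-0.42  0.86  4.13] gap 39.0
  shift [-37.4  -0.3  11.6] rot [-0.001 -0.003  0.001]
```

Scaled: -105 mm is -5.25, -80 mm is -4.

Request:
{"api": "shift_gripper", "payload": {"motion": "30,0,0,-0.3,0,0,0 | 30,0,0,-1,0,0,0 | 30,0,0,-2.5,0,0,0 | 30,0,0,-4,0,0,0 | 30,0,0,-5.25,0,0,0"}}

```text
t: 24.75
tool_pos: [542.4, 148.9, 154.6]
tcp_rot: [-3.141, -0.001, 0.063]
force: [1.0, 0.2, -0.9]
finger_gap: 39.0
gripper_force: 76.7
```

Request:
{"api": "shift_gripper", "payload": {"motion": "30,0,0,0,0,0,0 | 30,0,0,0,0,0,0 | 30,0,0,0,0,0,0 | 30,0,0,0,0,0,0"}}

```text
t: 25.15
tool_pos: [541.5, 148.2, 151.2]
tcp_rot: [3.141, 0.002, 0.063]
force: [0.1, -0.2, -0.1]
finger_gap: 39.2
gripper_force: 76.7
```

```bash
python3 -c "
from h import *
print(r.read_state()['joints'].round(3))
RP=Ro.from_euler('xyz',[np.pi,.26,.04]).as_matrix()
go([497+7,289.5,120],RP)"
```

```text
[-0.04   0.761 -0.531  1.823  0.562  0.715 -2.395]
t 25.15 tool [541.5 148.2 151.2] F [ 0.09 -0.23 -0.08] gap 39.2
  shift [ -28.4 -143.4   31.1] rot [ 0.004 -0.258  0.023]
```

Reading about -0.1 to -0.9 N with the gap at 39 mm, so it is held and light. It goes in the middle of the tote.

Request:
{"api": "shift_gripper", "payload": {"motion": "30,-0.3,-1.4,0,0,-0.2,0 | 30,-0.6,-2.85,0.1,0,-0.4,0 | 30,-0.9,-4.3,0.25,0,-0.6,0.04 | 30,-1.2,-5.75,0.75,0.008,-0.8,0.08 | 30,-1.42,-7.17,1.55,0.016,-1.032,0.092"}}

```text
t: 25.65
tool_pos: [504.3, 291.5, 120.9]
tcp_rot: [-3.14, 0.26, 0.041]
force: [0.4, 0.9, -0.3]
finger_gap: 38.9
gripper_force: 76.7
```

Request:
{"api": "shift_gripper", "payload": {"motion": "30,0,0,0,0,0,0 | 30,0,0,0,0,0,0 | 30,0,0,0,0,0,0"}}

```text
t: 25.95
tool_pos: [505.1, 288.5, 120.9]
tcp_rot: [3.141, 0.258, 0.039]
force: [-0.4, 0.4, -0.9]
finger_gap: 38.7
gripper_force: 76.6
```

```bash
python3 -c "
from h import *
print(r.read_state()['joints'].round(3))
RP=Ro.from_euler('xyz',[np.pi,.26,.04]).as_matrix()
go([497+7,289.5,60],RP)"
```

```text
[-0.227  0.939 -0.595  1.54   0.38   1.017 -2.435]
t 25.95 tool [505.1 288.5 120.9] F [-0.4   0.38 -0.94] gap 38.7
  shift [14.5 -1.1 59.1] rot [ 0.001 -0.002 -0.001]
```

Weight confirmed at about 0.9 N. I'll descend in two stages; contact is expected near z = 16.

Request:
{"api": "shift_gripper", "payload": {"motion": "30,0.2,-0.025,1,0,0,0 | 30,0.45,-0.055,2,0,0,0 | 30,0.725,-0.055,2.95,0,0,0 | 30,0.725,-0.055,2.95,0,0,0 | 30,0.725,-0.055,2.95,0,0,0"}}

```text
t: 26.45
tool_pos: [503.9, 290.6, 60.6]
tcp_rot: [-3.141, 0.258, 0.039]
force: [0.5, 0.2, -0.5]
finger_gap: 39.1
gripper_force: 76.6
```

```bash
python3 -c "
from h import *
print(r.read_state()['joints'].round(3))
RP=Ro.from_euler('xyz',[np.pi,.26,.04]).as_matrix()
go([497+7,289.5,19],RP)"
```

```text
[-0.244  1.019 -0.564  1.563  0.423  0.918 -2.456]
t 26.45 tool [503.9 290.6  60.6] F [ 0.52  0.23 -0.47] gap 39.1
  shift [10.6  1.1 40.2] rot [-0.001 -0.002 -0.001]
```

Scaled: 39 mm is 1.95, 29 mm is 1.45.

Request:
{"api": "shift_gripper", "payload": {"motion": "30,0.2,0.025,0.7,0,0,0 | 30,0.4,0.05,1.45,0,0,0 | 30,0.52,0.05,1.95,0,0,0 | 30,0.52,0.05,1.95,0,0,0 | 30,0.52,0.05,1.95,0,0,0"}}

```text
t: 26.95
tool_pos: [503.6, 290.1, 19.7]
tcp_rot: [-3.141, 0.259, 0.04]
force: [-0.5, -0.0, -0.6]
finger_gap: 39.0
gripper_force: 76.6
```

Request:
{"api": "shift_gripper", "payload": {"motion": "30,0.015,0,0.05,0,0,0 | 30,0.015,0,0.05,0,0,0"}}

```text
t: 27.15
tool_pos: [504.2, 290.4, 19.4]
tcp_rot: [-3.14, 0.258, 0.04]
force: [0.5, -1.1, -0.9]
finger_gap: 39.0
gripper_force: 76.6
```

Request:
{"api": "shift_gripper", "payload": {"motion": "30,0.015,0,0.05,0,0,0 | 30,0.015,0,0.05,0,0,0"}}

```text
t: 27.35
tool_pos: [504.1, 290.1, 18.1]
tcp_rot: [-3.141, 0.258, 0.04]
force: [-0.3, 0.3, -1.0]
finger_gap: 38.7
gripper_force: 76.6
```

Request:
{"api": "shift_gripper", "payload": {"motion": "30,0.015,0,0.05,0,0,0 | 30,0.015,0,0.05,0,0,0"}}

```text
t: 27.55
tool_pos: [504.0, 290.0, 16.8]
tcp_rot: [-3.141, 0.258, 0.04]
force: [0.7, -0.1, -0.8]
finger_gap: 38.9
gripper_force: 76.6
```

Request:
{"api": "shift_gripper", "payload": {"motion": "30,0.01,0,0.035,0,0,0 | 30,0.01,0,0.035,0,0,0"}}

```text
t: 27.75
tool_pos: [504.1, 290.1, 16.3]
tcp_rot: [-3.141, 0.258, 0.04]
force: [1.0, -0.4, 0.7]
finger_gap: 39.0
gripper_force: 76.9
```

Request:
{"api": "shift_gripper", "payload": {"motion": "30,0.01,0,0.035,0,0,0 | 30,0.01,0,0.035,0,0,0"}}

```text
t: 27.95
tool_pos: [504.1, 290.1, 16.3]
tcp_rot: [-3.141, 0.258, 0.04]
force: [-0.0, -0.3, 5.6]
finger_gap: 38.8
gripper_force: 77.5
```

Request:
{"api": "shift_gripper", "payload": {"motion": "30,0.01,0,0.035,0,0,0 | 30,0.01,0,0.035,0,0,0"}}

```text
t: 28.15
tool_pos: [504.1, 290.2, 16.3]
tcp_rot: [-3.141, 0.258, 0.04]
force: [-0.1, -2.3, 10.1]
finger_gap: 39.1
gripper_force: 78.0
```

Touched the floor at 16.3. Releasing, retreating and taking a final look.

Request:
{"api": "shift_gripper", "payload": {"motion": "30,-0.02,0,-0.08,0,0,0 | 30,-0.02,0,-0.08,0,0,0"}}

```text
t: 28.35
tool_pos: [504.2, 290.2, 16.4]
tcp_rot: [-3.14, 0.258, 0.04]
force: [-0.0, 0.0, -1.7]
finger_gap: 38.9
gripper_force: 76.6
```

Request:
{"api": "shift_gripper", "payload": {"motion": "58,0,0,0,0,0,0 | 58,0,0,0,0,0,0 | 58,0,0,0,0,0,0 | 58,0,0,0,0,0,0"}}

```text
t: 28.75
tool_pos: [504.0, 290.1, 16.3]
tcp_rot: [-3.141, 0.258, 0.04]
force: [0.3, 0.1, 0.2]
finger_gap: 57.8
gripper_force: 0.0
```

Request:
{"api": "shift_gripper", "payload": {"motion": "58,-0.1,0,-0.4,0,0,0 | 58,-0.35,0,-1.3,0,0,0 | 58,-0.85,0,-3.3,0,0,0 | 58,-1.45,0,-5.4,0,0,0 | 58,-2,0,-7.5,0,0,0"}}

```text
t: 29.25
tool_pos: [503.4, 290.2, 174.9]
tcp_rot: [-3.14, 0.258, 0.041]
force: [-0.4, 0.2, 0.1]
finger_gap: 58.1
gripper_force: 0.0
```

Request:
{"api": "shift_gripper", "payload": {"motion": "58,0,3,0,0,0.4,0 | 58,0,6,0,0,0.8,0 | 58,0,7.5,0,0,1,0 | 58,0,7.5,0,0,1,0"}}

```text
t: 29.65
tool_pos: [507.9, 130.1, 172.6]
tcp_rot: [3.132, 0.01, 0.031]
force: [0.5, -0.3, -0.1]
finger_gap: 58.3
gripper_force: 0.0
```

```bash
python3 -c "
from h import *
s=snap('side','pics/s7.png');t=snap('top','pics/t7.png')
cv2.imwrite('pics/f.png',np.hstack([cv2.resize(s[180:300,200:340],(400,343),interpolation=2),cv2.resize(t[130:290,150:337],(400,343),interpolation=2)]))"
```

```text
(no output)
```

View pics/f.png

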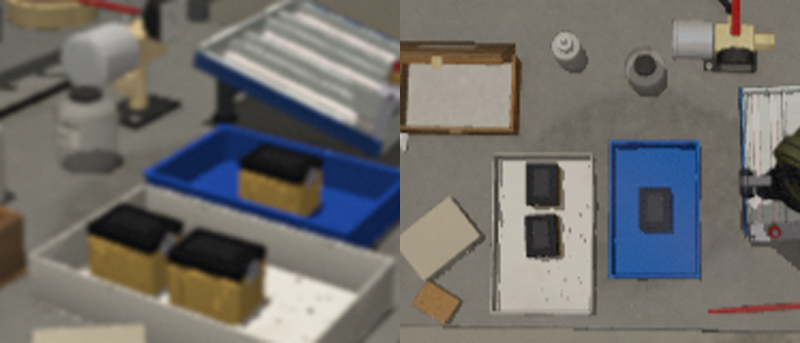

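The final picture shows two canisters standing lid up in the tray (top half (543,185) and (543,235)) and one in the tote at (655,210). The bystanders look undisturbed and the gripper is clear.

```bash
python3 -c "
from workcell import r
print(r.job_done())"
```

```text
the job is handed in; nothing more can be done
None
```

The job is handed in: the two heavy canisters (about 3.7 N each) stand lid up in the white tray and the light one (about 0.9 N) stands lid up in the blue tote, released at about 30 s with nothing else visibly moved; the hand-in gave no verdict.

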